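Ready a printing stamp for its new handle

ROBOT

A 6-joint arm with a two-finger parallel gripper is mounted at the origin on the work surface. World frame = base frame: x ahead of the robot, y to its left, z up, the work surface at z = 0. Lengths are in m, angles in rad, forces in N, time in s.
With the tool pointing down it reaches from about 0.325 to 0.9 m from the base axis. Payload 6.1 kg.
Tool frame: the origin (TCP) lies between the finger pads; the fingertips stand tcp_to_tips ahead of it and the grasp point (between the pads) lies 5 mm behind it (tcp_to_tips is the distance from the TCP to the fingertips, in m); z points along the fingers, y is the line along which they close (so a half turn about z gives the same grasp; the last joint's range is limited). The gripper opens to 85 mm and grips with 20 to 120 N. Pads are 22 mm wide; open, the fingers measure 114 mm over their backs; the gripper's body (76 mm by 85 mm) begins 54 mm behind the grasp point. The pads swing forward as they close: fully open they stand 13 mm farther back than shut.
Start: joints at [1.07, 0.22, 1.526, -0, 1.395, -0.126], TCP at [0.229, 0.582, 0.213] pointing down, gripper open.
Joint ranges: [-2.98, 2.98], [-0.91, 2.08], [0.09, 2.57], [-1.24, 4.39], [0.2, 2.65], [-2.68, 2.68]. Speed limits (rad/s): [2.57, 2.57, 3.01, 3.14, 3.14, 3.14].

INTERFACE

Orientations are given as a unit quaternion [x, y, z, w].
In Python, from workcell import * gives the robot as it stands. The module is installed in compiled form; this text tells all that it offers.
- The arm moves only by the shell command python3 -m jog 'ROWS' [FORCE]. ROWS is JSON, a list that holds one entry, the list of rows, each a list of 7 numbers: the gripper's target within -1 to 1 (fully open at 1, half-way at 0, shut at -1), then the shift along the tool's x, y, z in units of 25 mm (1.0 is 25 mm), then the turn, a rotation vector about the tool's x, y, z in degrees. A call has 1 to 20 rows; each row is the pose to reach, as a shift and turn from the pose commanded when the call began, along the tool's axes at that moment; what a row does not reach only later rows make up. A row lasts 1/8 s, in which the tool goes at most 62.5 mm and 10.7 degrees, less where a joint would pass 70% of its speed; a pose out of reach is approached as far as the arm can. A call with a gripper value outside its range is refused whole. The fingers move at their own pace and stop on an object; FORCE is the grip in N (left out, the last holds). Time passes only in rows, so rows that repeat a pose let the fingers close. It gives the time, the measured TCP pose, the force, the opening and the grip force at its end, in the units of the state.
- get_state(): the state, without advancing time (a new reading comes with each control period).
- grab_frame(name): name is "scene" or "top" or "wrist"; returns a dict with "frame" (384x512x3 uint8, red, green, blue), "K" (3x3 intrinsics, pixels), "R" (3x3) and "t" (3): a world point X has camera coordinates R X + t. Camera axes: x right, y down, z forward; pixel columns grow to the right and rows downward; lengths in m; the calibration is good to about 2 mm. A picture is of the moment at which its call begins. There is no depth.
- sign_off(): hands the job in; it is judged then, once.
Trained networks look in a picture, given as the dict that the camera call returned (one of the last four; its "shot" number tells which), for a name from the list of things; names that differ only in an ending like _2 or _b are one class to them, and where a whole thing is asked for, a point or a joint stands for the part that bears it (a point fixed in the world has none). Each returns a list of dicts, best first, with "p" (0 to 1); they miss things now and then, are a little off and sometimes report something else, mostly with a low value. They report only what shows in the picture. A call takes as long as a camera call. They do not tell look-alikes from the thing itself.
- spot_in(picture, query): "box" ([left, top, right, bottom] in pixels, round what is visible of it).
- spot_point(picture, query): "location" ([row, column] in pixels: a listed point, or the origin of a listed thing).
The state is a dict: "time_s": time; "joint_pos": joint angles; "joint_velocities": joint speeds; "joint_efforts": joint torques, N m; "position": TCP position; "tool_rot": TCP orientation; "ft_force": force on the tool from outside, world axes, zero at the start; "wrist_torque": the same for the moment, N m; "opening": finger opening in m; "finger_force": force on a finger pad.
Only numpy, scipy, OpenCV 4.12 (cv2) and the standard library are available. Lean on these libraries where they do the work, as an engineer would, in place of code of your own. Each camera call takes 0.05 s, during which the arm holds its last target. There are 200 camera calls.

TASK

Get this printing stamp ready for its new handle: first, leaving the stamp head alone, take the wooden dowel from its sloping rest and stand it upright in the steel cup. Then pick up the stamp head, find its blind hole, turn it so that the hole faces straight up, and finish while still holding it like that, still and well clear of the table (its middle at least 15 cm up). Leave everything else where it is.

Things in the scene. Friction and masses are not known exactly. Their poses are not given: they have to be found in the camera images.
- stamp_mid (a point): the stamp head: a plain wooden prism 46 x 46 mm in section and 58 mm long, with a further 4 mm of carved relief on one end and one blind round hole (20 mm wide, 28 mm deep) in the centre of the other end. It starts lying on one of its long sides. This point is the middle of its 58 mm length, on its axis, 23 mm above the table as it lies. Its x axis runs along the length and points out of the hole; z points up as it lies; y is square to a 46 mm side face. About 110 g
- dowel_mid (a point): the handle dowel: a straight wooden rod 18 mm in diameter, 150 mm long, about 30 g, both ends alike. This point is its middle; z runs along the rod to its upper end. It starts leaning in the sloping rest, 40 degrees above level, its lower end against a stop; the upper 60 mm or so stands clear of the rest
- rest: fixed wooden rest with a sloping V trough 85 mm long on a 100 x 70 mm base, about 85 mm tall; origin under its centre; the trough rises along its +x axis
- cup: fixed steel holder cup, upright, 56 mm outside and 50 mm inside diameter, 75 mm tall, inner floor 6 mm above the table; origin under its centre
- big_block: bystander: carved printing block with a bar handle on top, 90 x 120 mm, 64 mm tall; origin under its centre
- round_stamp: bystander: small round stamp with a knob, 44 mm across, 55 mm tall; origin under its centre
- brush: bystander: hand brush lying flat; origin under its centre
- jar: bystander: closed glass jar, 70 mm across, 85 mm tall; origin under its centre
- mallet: bystander: mallet lying flat; origin under its centre
- straightedge: bystander: flat steel rule 300 x 30 x 5 mm; origin under its centre
- bowl: bystander: white ceramic bowl, 110 mm across, 50 mm tall; origin under its centre
Things that resemble listed ones, but are neither listed nor needed, are in the scene too. Leave any green look-alike of the cup alone. What is shaped like the part that bears stamp_mid but green or pink is not meant.

How it is judged:
On the way:
1. the dowel stands in the cup, let go, before the stamp head has been moved (angle between the z axis of dowel_mid and the z axis of cup, either way round below 0.5 rad and horizontal distance between dowel_mid and cup below 0.03 m and height (world z) of dowel_mid below 0.095 m and contact force between the fingers and dowel below 0.1 N and linear speed of dowel below 0.05 m/s and distance of stamp_mid from where it was at the start of the episode below 0.03 m), for 0.2 s.
At the end, for the whole second after the job is handed in: Dowel in the cup: within 0.5 rad of upright, middle within 30 mm of the cup axis and below 95 mm, let go, still. Stamp head held by the fingers, middle above 120 mm, hole up within 0.26 rad, still, touching no cup, dowel or rest. No bystander pushed over 40 mm (angle between the z axis of dowel_mid and the z axis of cup, either way round below 0.5 rad and horizontal distance between dowel_mid and cup below 0.03 m and height (world z) of dowel_mid below 0.095 m and contact force between each of the fingers, stamp and dowel below 0.1 N and linear speed of each of dowel, stamp below 0.05 m/s and height (world z) of stamp_mid above 0.12 m and angle between stamp_mid's own x axis and vertical below 0.26 rad and contact force between the fingers and stamp above 1 N and contact force between stamp and cup below 0.1 N and contact force between stamp and rest below 0.1 N); the arm keeps its last pose, push and grip.
It fails at once if a bystander is pushed more than 40 mm (distance of any of big_block, round_stamp, brush, jar, mallet, straightedge, bowl from where it was at the start of the episode above 0.04 m).
It also fails if it takes over 51 s, if anything falls off the work surface, if the arm or the gripper's body presses on something with over 40 N, if the wrist force passes 120 N, or if a joint passes its speed limit or range.

## Working session

There is one attempt and no reset: what is moved stays moved. The work goes in short steps, Python scripts to look and compute and a shell command to move; the robot and the scene stay as the last step left them, time stands still between calls to the robot, and variables do not carry over. Pictures are saved under pics/ and viewed, at most 10 in all, crops included, and the job is handed in when it is done.

```bash
mkdir -p pics
python3 - <<'E'
from workcell import *
import cv2,pickle
s=get_state();print(s)
D={}
for n in("scene","top"):
    f=grab_frame(n);D[n]=f;cv2.imwrite(f"pics/{n}0.png",cv2.resize(f["frame"][:,:,::-1],(800,600)))
    print(n,f["K"],f["R"],f["t"])
    for q in("stamp_mid","dowel_mid","rest","cup"):
        print(q,[(d["p"],d["location"]) for d in spot_point(f,q)][:4])
pickle.dump(D,open("d0.pkl","wb"))
E
```

```text
{'time_s': 0.0, 'joint_pos': array([ 1.06989049e+00,  2.21241471e-01,  1.52763223e+00, -1.24159612e-05,
        1.39470247e+00, -1.26101515e-01]), 'joint_velocities': array([ 0.00071195, -0.00179337,  0.00012397,  0.00011929,  0.0013301 ,
       -0.00067161]), 'joint_efforts': array([ 1.84676846e-04, -4.96886551e+01, -3.89403212e+01, -4.90441334e-05,
        1.10626488e-02, -4.02922274e-05]), 'position': array([0.22849852, 0.58103062, 0.2115786 ]), 'tool_rot': array([ 1.86306007e-01,  9.82491266e-01, -9.45305096e-04, -3.00039224e-04]), 'ft_force': array([ 0.47136443, -0.21159037, -0.05513884]), 'wrist_torque': array([ 0.03188502,  0.00457766, -0.00549715]), 'finger_force': 0.0, 'opening': 0.08473264764115536}
scene [[351.42207691   0.         260.08088951]
 [  0.         351.42207691 190.67611122]
 [  0.           0.           1.        ]] [[ 0.66544587  0.74634023  0.0125722 ]
 [ 0.63422708 -0.55644239 -0.53677545]
 [-0.39362141  0.36516863 -0.84363147]] [-0.38350457 -0.28419358  1.55815167]
stamp_mid [(0.76, [167.0, 295.9]), (0.67, [152.2, 267.0]), (0.59, [187.6, 275.8])]
dowel_mid [(0.64, [221.2, 201.4])]
rest [(0.65, [230.0, 200.3])]
cup [(0.67, [232.3, 268.4]), (0.66, [214.7, 285.1]), (0.62, [218.2, 198.1]), (0.6, [230.7, 238.2])]
top [[360.2519827    0.         257.74483769]
 [  0.         360.2519827  192.98962026]
 [  0.           0.           1.        ]] [[-1.36830800e-02 -9.99906295e-01  4.17021111e-04]
 [-9.97660653e-01  1.36244111e-02 -6.69895347e-02]
 [ 6.69775758e-02 -1.33266872e-03 -9.97753591e-01]] [0.02668913 0.56384715 1.07644519]
stamp_mid [(0.84, [202.2, 227.4]), (0.64, [245.5, 197.4]), (0.62, [216.4, 186.0])]
dowel_mid []
rest [(0.57, [215.0, 340.5]), (0.48, [198.4, 116.8])]
cup [(0.92, [192.2, 300.4]), (0.86, [166.4, 274.1]), (0.65, [164.0, 244.6])]
```

View pics/scene0.png

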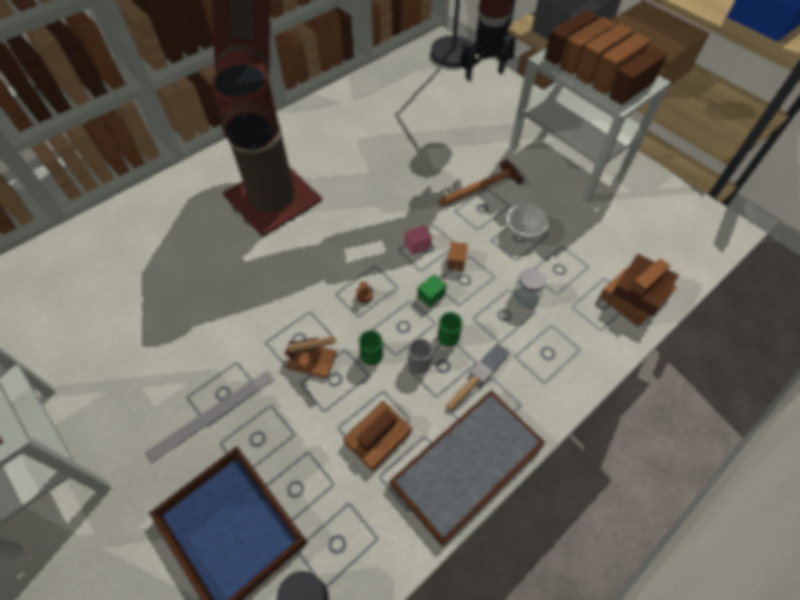

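View pics/top0.png

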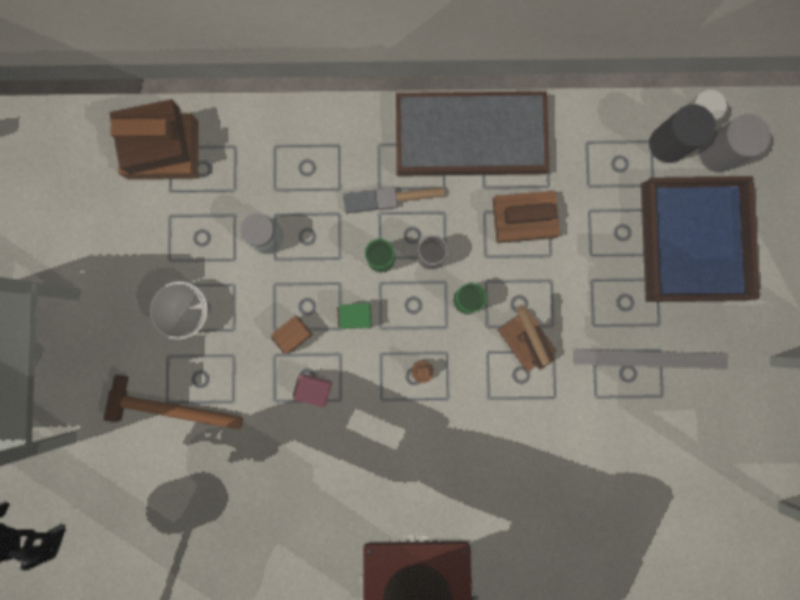

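The top view (800 px scale) shows:
- The wooden stamp is at (291,335). Its look-alikes are green at (354,316) and pink at (312,390).
- The steel cup is at (432,250). Its green look-alikes are at (380,254) and (470,298).
- The rest and dowel are at (527,338). The two bystander blocks at (155,140) and (527,216) have handles.

By the description I choose the bare-wood prism and the grey cup.

```bash
cat > h.py <<'E'
import numpy as np,cv2
from scipy.spatial.transform import Rotation as Ro
def ray(f,u,v):
    d=f["R"].T@np.linalg.solve(f["K"],[u,v,1.]);c=-f["R"].T@f["t"];return c,d
def atz(f,u,v,z):
    c,d=ray(f,u,v);return c+d*(z-c[2])/d[2]
def tri(*obs): # (f,u,v)
    A=0;b=0;L=[]
    for f,u,v in obs:
        c,d=ray(f,u,v);d/=np.linalg.norm(d);P=np.eye(3)-np.outer(d,d);A=A+P;b=b+P@c;L.append((P,c))
    X=np.linalg.solve(A,b);return X,[round(float(np.linalg.norm(P@(X-c))),4) for P,c in L]
def proj(f,X):
    p=f["K"]@(f["R"]@np.asarray(X,float)+f["t"]);return p[:2]/p[2]
def togo(s,target,R): # tool-axis shift (25mm units) & rotvec deg
    R0=Ro.from_quat(s["tool_rot"]);T=Ro.from_matrix(R)
    return R0.inv().apply(np.asarray(target)-s["position"])/.025,(R0.inv()*T).as_rotvec(degrees=True)
E
python3 - <<'E'
from h import *
import pickle
D=pickle.load(open("d0.pkl","rb"));t=D["top"];s=D["scene"];k=.64
print("stamp",atz(t,291*k,335*k,.035),atz(s,457*k,255*k,.023),tri((t,197.4*0+186,216.4*1),(s,291,164)))
for p in[(245.5*0+186.0,216.4)]:print(atz(t,*p,.023))
print("cup",atz(t,432*k,250*k,.075),atz(s,420*k,343*k,.075))
print("dowel ends", tri((t,518*k,310*k),(s,335*k,342*k)),tri((t,518*k,310*k),(s,289*k,350*k)),tri((t,546*k,362*k),(s,289*k,350*k)))
print("rest",atz(t,526*k,340*k,0.02))
a=t["frame"][185:245,165:225];b=t["frame"][190:250,305:365];c=s["frame"][140:200,260:320];d=s["frame"][200:250,170:230]
d=s["frame"][195:255,170:230]
im=np.vstack([np.hstack([a,b]),np.hstack([c,d])])
cv2.imwrite("pics/crop1.png",cv2.resize(im[:,:,::-1],(600,600),interpolation=cv2.INTER_CUBIC))
E
```

```text
stamp [0.50197478 0.23319612 0.035     ] [0.50315843 0.24133773 0.023     ] (array([0.49674327, 0.23906512, 0.01293468]), [0.001, 0.001])
[0.49608779 0.23629312 0.023     ]
cup [ 0.65560462 -0.03662951  0.075     ] [ 0.64883675 -0.02502622  0.075     ]
dowel ends (array([ 0.54177799, -0.1807523 ,  0.12263492]), [0.0035, 0.0035]) (array([ 0.51621696, -0.22469497,  0.110192  ]), [0.045, 0.045]) (array([ 0.44592519, -0.25001381,  0.03408524]), [0.003, 0.003])
rest [ 0.48624916 -0.2185438   0.02      ]
```

View pics/crop1.png

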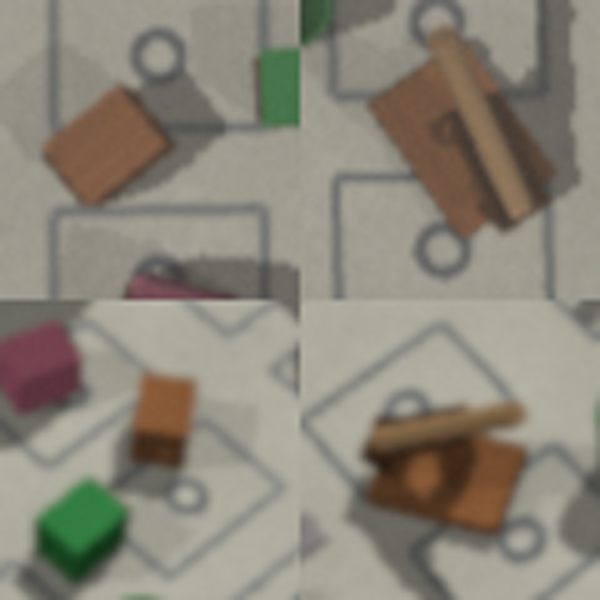

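Run:
```python
from h import *
from workcell import *
import pickle
D=pickle.load(open("d0.pkl","rb"));t=D["top"];s=D["scene"]
print("up",tri((t,333.6,197.6),(s,214,217.4)),"low",tri((t,349,233),(s,184.4,224)))
st=get_state();R=Ro.from_quat(st["tool_rot"]).as_matrix();print(R.round(3))
w=grab_frame("wrist");c=-w["R"].T@w["t"]
print("cam in tool",R.T@(c-st["position"]),"cam axes in tool\n",(R.T@w["R"].T).round(3),w["K"])
for p in[(.497,.237,.30),(.49,-.2,.30)]:print(togo(st,p,R)[0].round(2))
```

```text
up (array([ 0.54353726, -0.18273008,  0.13812518]), [0.0042, 0.0042]) low (array([ 0.44158067, -0.25031412,  0.02803377]), [0.0027, 0.0027])
[[-0.931  0.366 -0.   ]
 [ 0.366  0.931 -0.   ]
 [-0.    -0.    -1.   ]]
cam in tool [ 0.08289618 -0.00028458 -0.16047737] cam axes in tool
 [[ 0.    -0.947 -0.32 ]
 [ 1.     0.001 -0.001]
 [ 0.001 -0.32   0.947]] [[287.13758886   0.         257.09290097]
 [  0.         287.13758886 195.08633914]
 [  0.           0.           1.        ]]
[-15.03  -8.9   -3.49]
[-21.17 -25.27  -3.49]
```

```bash
python3 -m jog '[[[1,-1.5,-1,-0.4,0,0,0],[1,-3.5,-2.5,-1,0,0,0],[1,-5.5,-4,-1.7,0,0,0],[1,-7.5,-5.5,-2.3,0,0,0],[1,-9.5,-7,-3,0,0,0],[1,-11.5,-8.5,-3.5,0,0,0],[1,-12.5,-8.9,-3.5,0,0,0],[1,-12.5,-8.9,-3.5,0,0,0],[1,-12.5,-8.9,-3.5,0,0,0]]]'
python3 - <<'E'
from h import *
from workcell import *
import pickle
w=grab_frame("wrist");st=get_state();print(st["position"])
for q in("stamp_mid",):
    print([(d["p"],d["location"],atz(w,*d["location"][::-1],.023)) for d in spot_point(w,q)])
pickle.dump(w,open("w1.pkl","wb"))
cv2.imwrite("pics/w1.png",cv2.resize(w["frame"][:,:,::-1],(800,600),interpolation=cv2.INTER_CUBIC))
E
```

```text
time_s: 1.68
position: [0.4378, 0.2604, 0.3001]
tool_rot: [0.186, 0.982, 0.0, -0.0]
ft_force: [-1.1, 0.1, -0.3]
opening: 0.0853
finger_force: 0.0
[0.437531   0.26079385 0.30000884]
[(0.84, [242.4, 200.5], array([0.54152092, 0.11513916, 0.023     ])), (0.81, [196.8, 256.5], array([0.50000688, 0.2340252 , 0.023     ])), (0.65, [144.5, 205.9], array([0.39379194, 0.19331162, 0.023     ]))]
```

View pics/w1.png

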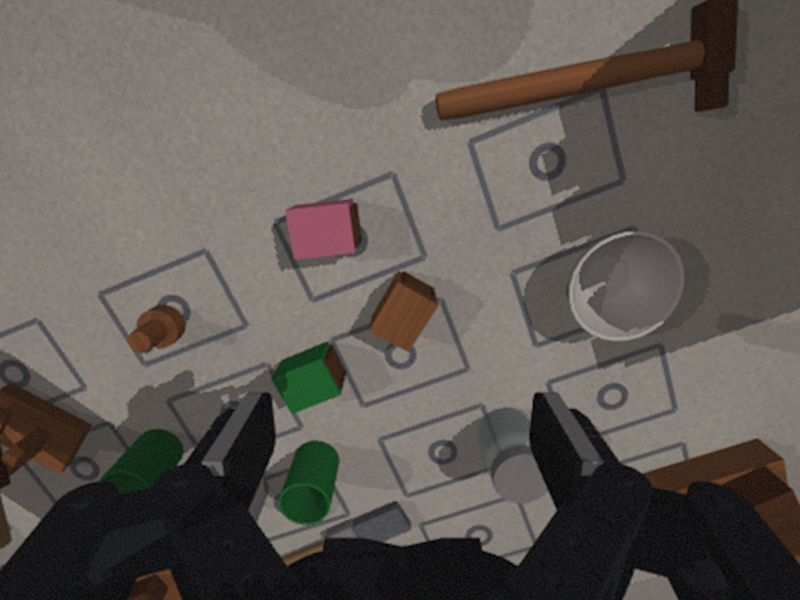

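Run:
```python
import pickle,cv2
w=pickle.load(open("w1.pkl","rb"))["frame"][165:235,225:295,::-1]
cv2.imwrite("pics/c2.png",cv2.resize(w,(600,600),interpolation=cv2.INTER_CUBIC))
```

```text
(no output)
```

View pics/c2.png

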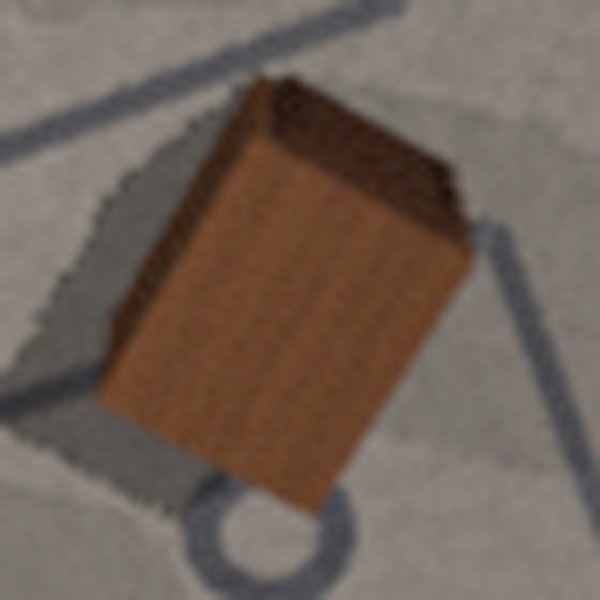

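The crop's upper-right end, about (370,165), shows the dark stepped relief and no hole. So the hole is on the hidden lower-left end, and the stamp's x axis points lower-left in this view.

Run:
```python
from h import *
import workcell,pickle
print([n for n in dir(workcell) if n[0]!='_'],getattr(workcell,"tcp_to_tips",None))
w=pickle.load(open("w1.pkl","rb"))
C=[atz(w,225+a*70/600,165+b*70/600,.046) for a,b in[(262,140),(470,255),(318,515),(98,398)]]
C=np.array(C);print(C.round(4),C.mean(0),[np.linalg.norm(C[i]-C[i-1]).round(4) for i in range(4)])
d=(C[2]+C[3]-C[0]-C[1]);print("x heading",np.degrees(np.arctan2(d[1],d[0])))
s=workcell.get_state();R=Ro.from_quat(s["tool_rot"]).as_matrix();
for p in[(.44,-.12,.33)]:print(togo(s,p,R)[0].round(2))
```

```text
['Unreachable', 'get_state', 'grab_frame', 'sign_off', 'spot_in', 'spot_point', 'tcp_to_tips'] 0.014
[[0.4694 0.2447 0.046 ]
 [0.5026 0.2713 0.046 ]
 [0.5399 0.2279 0.046 ]
 [0.5036 0.1992 0.046 ]] [0.50386542 0.23575559 0.046     ] [np.float64(0.057), np.float64(0.0426), np.float64(0.0572), np.float64(0.0462)]
x heading -51.177256111766084
[ -5.66 -14.15  -1.2 ]
```

```bash
python3 -m jog '[[[1,-0.8,-2,-0.2,0,0,0],[1,-1.6,-4,-0.4,0,0,0],[1,-2.5,-6.2,-0.6,0,0,0],[1,-3.4,-8.4,-0.8,0,0,0],[1,-4.2,-10.6,-1,0,0,0],[1,-5,-12.6,-1.2,0,0,0],[1,-5.7,-14.2,-1.2,0,0,0],[1,-5.7,-14.2,-1.2,0,0,0],[1,-5.7,-14.2,-1.2,0,0,0]]]'
python3 - <<'E'
from h import *
from workcell import *
import pickle
w=grab_frame("wrist");st=get_state();print(st["position"])
pickle.dump(w,open("w2.pkl","wb"))
for q,z in(("cup",0),("rest",0),("dowel_mid",.085)):
    print(q,[(d["p"],d["location"],atz(w,*d["location"][::-1],z).round(3)) for d in spot_point(w,q)])
cv2.imwrite("pics/w2.png",cv2.resize(w["frame"][:,:,::-1],(800,600),interpolation=cv2.INTER_CUBIC))
E
```

```text
time_s: 2.9
position: [0.4408, -0.1212, 0.33]
tool_rot: [0.186, 0.983, 0.0, -0.0]
ft_force: [0.5, 0.9, 0.5]
opening: 0.0858
finger_force: 0.0
[ 0.44088941 -0.12093994  0.33007922]
cup [(0.91, [240.4, 344.8], array([ 0.663, -0.03 ,  0.   ])), (0.6, [220.5, 391.9], array([0.655, 0.063, 0.   ])), (0.59, [209.4, 289.2], array([ 0.565, -0.107,  0.   ]))]
rest [(0.95, [192.3, 218.0], array([ 0.487, -0.215,  0.   ]))]
dowel_mid [(0.87, [215.4, 211.5], array([ 0.496, -0.218,  0.085]))]
```

View pics/w2.png

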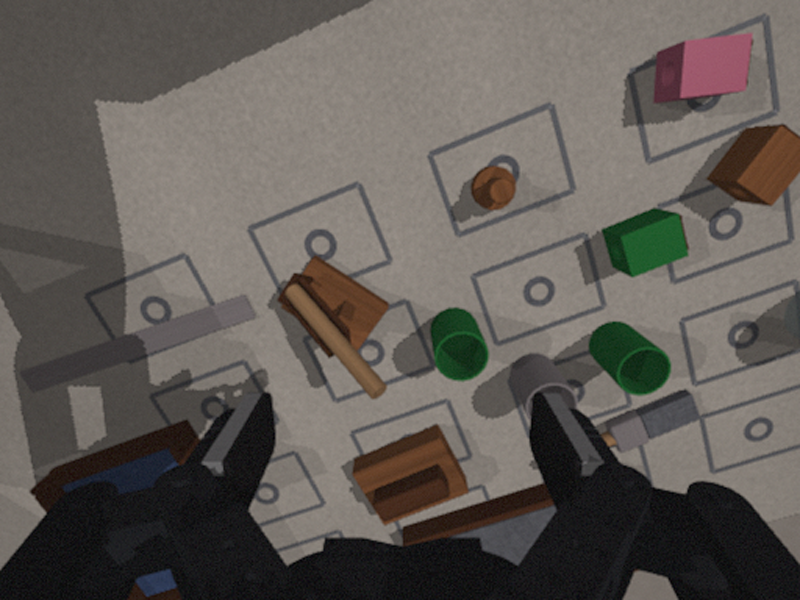

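Run:
```python
from h import *
import workcell,pickle
D=pickle.load(open("d0.pkl","rb"));t=D["top"];s=D["scene"];w=pickle.load(open("w2.pkl","rb"));k=.64
u=tri((t,333.6,197.6),(s,214,217.4),(w,376*k,387*k));l=tri((t,349,233),(s,184.4,224),(w,294*k,290*k))
print(u,l);d=u[0]-l[0];L=np.linalg.norm(d);print(L,np.degrees(np.arctan2(d[1],d[0])),np.degrees(np.arcsin(d[2]/L)),(u[0]+l[0])/2)
for q,z in(("cup",.0),):
  for n,f in D.items(): pass
print("cup top",atz(t,300.4,192.2,0),atz(t,432*k,249*k,.075))
for n in("cup","round_stamp","big_block"):
  pass
b=cv2.resize(w["frame"][215:265,310:380,::-1],(700,500),interpolation=cv2.INTER_CUBIC);cv2.imwrite("pics/c3.png",b)
```

```text
(array([ 0.54164371, -0.1835617 ,  0.13379798]), [0.0033, 0.0057, 0.0028]) (array([ 0.44545348, -0.24928718,  0.03498212]), [0.0055, 0.0017, 0.0041])
0.1527644400166986 34.344266594218375 40.304615824669455 [ 0.4935486  -0.21642444  0.08439005]
cup top [ 0.56607428 -0.11302921  0.        ] [ 0.65747778 -0.03666167  0.075     ]
```

View pics/c3.png

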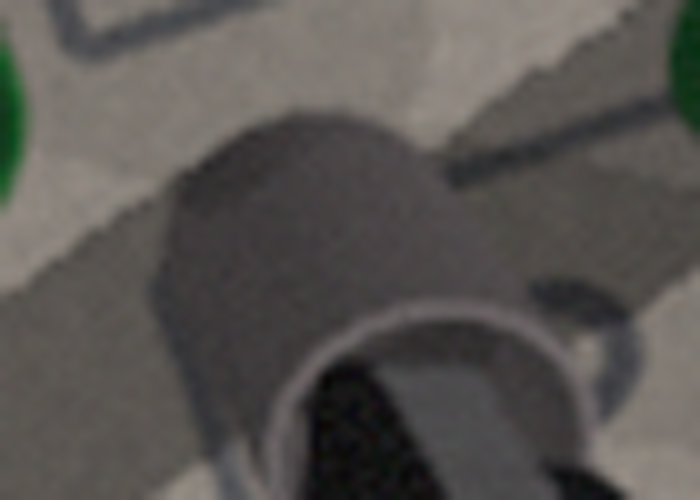

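Crop: the cup rim's centre is near (430,455), which is image px (353,260). The base centre is near (305,250), px (340,240).

```bash
cat >> h.py <<'E'
def toolR(yh,tilt): # y heading (deg, horizontal); z tilted from down toward x-axis's heading (+) 
    a=np.radians(yh);y=np.array([np.cos(a),np.sin(a),0]);h=np.array([np.cos(a+np.pi/2),np.sin(a+np.pi/2),0])
    t=np.radians(tilt);z=np.array([0,0,-np.cos(t)])+h*np.sin(t);return np.c_[np.cross(y,z),y,z]
E
python3 - <<'E'
from h import *
import workcell,pickle
w=pickle.load(open("w2.pkl","rb"))
print("cup",atz(w,353,260.5,.075),atz(w,340.5,240,0))
s=workcell.get_state();print(s["joint_pos"].round(2))
d=Ro.from_euler('ZY',[34.3,-40],degrees=True).apply([1,0,0]);m=np.array([.4935,-.2164,.0844])
P=m+.048*d;R=toolR(-55.7,-20);print(P,R.round(3))
for b in(.10,0):print(togo(s,P+(.005-b)*R[:,2],R))
E
```

```text
cup [ 0.65795723 -0.03672227  0.075     ] [ 0.65918113 -0.03715852  0.        ]
[-0.44 -0.24  1.77  0.    1.62 -1.64]
[ 0.52387574 -0.19567907  0.11525381] [[ 0.776  0.564 -0.283]
 [ 0.53  -0.826 -0.193]
 [-0.342  0.    -0.94 ]]
(array([-4.90795674, -0.5035611 ,  5.03011793]), array([ 21.67920076, -11.43856775, 122.85950934]))
(array([-4.1352252 , -1.63362839,  8.78855296]), array([ 21.67920076, -11.43856775, 122.85950934]))
```

```bash
python3 -m jog '[[[0.3,-1,0,1,2,-1,10],[0.3,-2,0,2,4,-2,20],[0.3,-3,-0.2,3,5.5,-3,31],[0.3,-4,-0.3,4,7,-4,41],[0.3,-4.9,-0.4,5,9,-5,51],[0.3,-4.9,-0.5,5,11,-6,61],[0.3,-4.9,-0.5,5,12.5,-6.5,71],[0.3,-4.9,-0.5,5,14,-7.5,81],[0.3,-4.9,-0.5,5,16,-8.5,91],[0.3,-4.9,-0.5,5,18,-9.5,101],[0.3,-4.9,-0.5,5,20,-10.5,112],[0.3,-4.9,-0.5,5,21.7,-11.4,122.9],[0.3,-4.9,-0.5,5,21.7,-11.4,122.9],[0.3,-4.9,-0.5,5,21.7,-11.4,122.9],[0.3,-4.9,-0.5,5,21.7,-11.4,122.9]]]'
python3 - <<'E'
from h import *
from workcell import *
import pickle
s=get_state();w=grab_frame("wrist");pickle.dump(w,open("w3.pkl","wb"))
print([(d["p"],d["location"],atz(w,*d["location"][::-1],.0844).round(4)) for d in spot_point(w,"dowel_mid")])
d=Ro.from_euler('ZY',[34.3,-40],degrees=True).apply([1,0,0]);m=np.array([.4935,-.2164,.0844])
P=m+.048*d;R=toolR(-55.7,-20);print(togo(s,P+.005*R[:,2],R),s["joint_pos"].round(2))
im=w["frame"][:,:,::-1].copy()
for k in(-.075,0,.048,.075):cv2.circle(im,tuple(int(round(v)) for v in proj(w,m+k*d)),2,(255,255,0),-1)
cv2.imwrite("pics/w3.png",cv2.resize(im,(800,600)))
E
```

```text
time_s: 4.97
position: [0.5502, -0.1785, 0.2054]
tool_rot: [0.941, 0.29, -0.166, 0.051]
ft_force: [-0.3, -0.8, 0.4]
opening: 0.0554
finger_force: 0.0
[(0.94, [199.3, 255.7], array([ 0.4919, -0.2162,  0.0844]))]
(array([ 0.05242461, -0.02223552,  4.0162643 ]), array([-0.05685731, -0.00564751, -0.02969283])) [-0.29  0.32  1.46 -0.27  1.59  0.71]
```

View pics/w3.png

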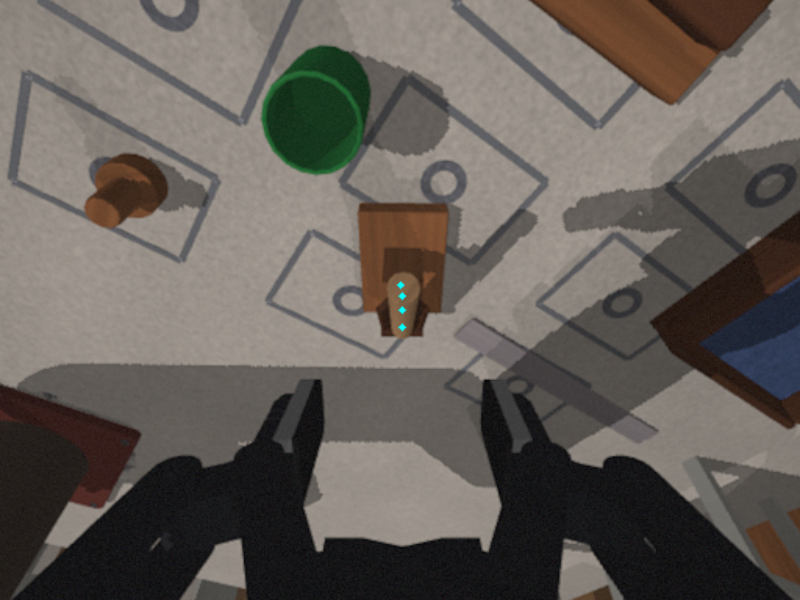

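The dowel is seen end-on at about (402,300) and my projected axis points lie on it. I'll advance and close.

```bash
python3 -m jog '[[[0.3,0,0,1,0,0,0],[0.3,0,0,2,0,0,0],[0.3,0,0,3,0,0,0],[0.3,0,0,3.6,0,0,0],[0.3,0,0,4,0,0,0],[0.3,0,0,4,0,0,0],[-1,0,0,4,0,0,0],[-1,0,0,4,0,0,0],[-1,0,0,4,0,0,0],[-1,0,0,4,0,0,0],[-1,0,0,4,0,0,0],[-1,0,0,4,0,0,0]]]' 40
python3 - <<'E'
from h import *
from workcell import *
s=get_state();print(s["position"],s["joint_pos"].round(2))
R0=Ro.from_quat(s["tool_rot"])
d=Ro.from_euler('ZY',[34.3,-40],degrees=True).apply([1,0,0])
h=np.array([d[0],d[1],0]);h/=np.linalg.norm(h)
G=s["position"]-.005*R0.as_matrix()[:,2]   # grasp pt
off=.048 # rod mid from grasp along -d
R=toolR(-55.7,30)
# rise along d then up
print("lift along d 40mm + up", R0.inv().apply(d*.04)/.025, R0.inv().apply(d*.04+[0,0,.09])/.025)
for zb in(.11,.012):   # bottom height over the cup
    g=np.array([.6585,-.037,zb+.075+off]);print(zb,togo(s,g+.005*R[:,2],R))
E
```

```text
time_s: 6.58
position: [0.5227, -0.198, 0.1121]
tool_rot: [0.942, 0.289, -0.165, 0.051]
ft_force: [2.1, 1.6, 5.4]
opening: 0.0152
finger_force: 39.1
[ 0.52273361 -0.19799604  0.11209986] [-0.33  0.35  1.6  -0.28  1.41  0.72]
lift along d 40mm + up [ 0.80160112 -0.00267693 -1.38471242] [-4.25745447e-01  5.10698799e-04 -4.76903070e+00]
0.11 (array([ 6.12646   , -2.27953328, -7.18390975]), array([ 0.06736216, 49.93356304, -0.16787164]))
0.012 (array([ 7.46290404, -2.28300425, -3.49876317]), array([ 0.06736216, 49.93356304, -0.16787164]))
```

```bash
python3 -m jog '[[[-1,0.4,0,-0.7,0,0,0],[-1,0.8,0,-1.4,0,0,0],[-1,0.2,0,-3,0,0,0],[-1,-0.4,0,-4.8,0,0,0],[-1,-0.4,-0.2,-6,0,6,0],[-1,0,-0.4,-7,0,14,0],[-1,1,-0.8,-7.2,0,23,0],[-1,2.5,-1.2,-7.2,0,32,0],[-1,4,-1.6,-7.2,0,40,0],[-1,5.2,-2,-7.2,0,46,0],[-1,6.1,-2.3,-7.2,0,50,0],[-1,6.1,-2.3,-7.2,0,50,0],[-1,6.1,-2.3,-7.2,0,50,0],[-1,6.1,-2.3,-7.2,0,50,0]]]'
python3 - <<'E'
from h import *
from workcell import *
s=get_state();print(s["finger_force"],s["joint_pos"].round(2))
f=grab_frame("scene");g=grab_frame("top");w=grab_frame("wrist")
R=Ro.from_quat(s["tool_rot"]).as_matrix();G=s["position"]-.005*R[:,2];print("grasp",G)
O=[]
for F in(f,g,w):
    im=F["frame"][:,:,::-1].copy()
    for p in(G+[0,0,.027],G-[0,0,.123]):cv2.circle(im,tuple(int(round(v)) for v in proj(F,p)),1,(255,255,0),-1)
    c=proj(F,G-[0,0,.06]).astype(int);r=60 if F is not w else 90
    x=min(max(c[0]-r,0),512-2*r);y=min(max(c[1]-r,0),384-2*r);print(x,y)
    O.append(cv2.resize(im[y:y+2*r,x:x+2*r],(266,266),interpolation=cv2.INTER_CUBIC))
cv2.imwrite("pics/p4.png",np.hstack(O))
E
```

```text
time_s: 8.32
position: [0.6597, -0.0362, 0.2292]
tool_rot: [0.923, 0.283, 0.247, -0.075]
ft_force: [-1.0, -0.7, 0.1]
opening: 0.0153
finger_force: 39.1
39.14332330226898 [-0.41  0.02  1.8   0.5   1.07  0.38]
grasp [ 0.65766802 -0.03760836  0.23355982]
208 149
218 93
167 153
```

View pics/p4.png

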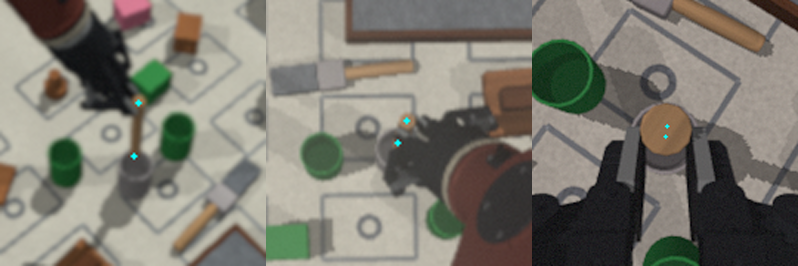

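The dowel is upright over the steel cup and the predicted end points match in all three views. I'll lower, let go and back off along the tool axis.

```bash
python3 -m jog '[[[-1,-0.4,0,0.69,0,0,0],[-1,-0.8,0,1.39,0,0,0],[-1,-1.2,0,2.08,0,0,0],[-1,-1.55,0,2.68,0,0,0],[-1,-1.8,0,3.12,0,0,0],[-1,-1.95,0,3.38,0,0,0],[-1,-1.95,0,3.38,0,0,0],[-1,-1.95,0,3.38,0,0,0]]]' && python3 -m jog '[[[0.2,0,0,0,0,0,0],[0.2,0,0,0,0,0,0],[0.2,0,0,0,0,0,0],[0.2,0,0,0,0,0,0],[0.2,0,0,-0.7,0,0,0],[0.2,0,0,-1.6,0,0,0],[0.2,0,0,-2.8,0,0,0],[0.2,0,0,-4,0,0,0],[0.2,0,0,-5,0,0,0],[0.2,0,0,-5,0,0,0],[0.2,0,0,-5,0,0,0]]]'
python3 - <<'E'
from h import *
from workcell import *
s=get_state()
O=[]
for n in("scene","top","wrist"):
    F=grab_frame(n);im=F["frame"][:,:,::-1].copy()
    p=spot_point(F,"dowel_mid");print(n,[(q["p"],q["location"],atz(F,*q["location"][::-1],.081)) for q in p][:2])
    for p in((.6585,-.037,.156),(.6585,-.037,.081)):cv2.circle(im,tuple(int(round(v)) for v in proj(F,p)),1,(255,255,0),-1)
    c=proj(F,(.6585,-.037,.09)).astype(int);r=60 if n!="wrist" else 90
    x=min(max(c[0]-r,0),512-2*r);y=min(max(c[1]-r,0),384-2*r)
    O.append(cv2.resize(im[y:y+2*r,x:x+2*r],(266,266),interpolation=cv2.INTER_CUBIC))
cv2.imwrite("pics/p5.png",np.hstack(O))
P=np.array([.504,.236,.023]);hd=-51.2
for th in(40,):
  R=toolR(hd+90,th);print(th,R.round(3))
  R=toolR(hd-90,-0) if 0 else R
print(s["joint_pos"].round(2))
E
```

```text
time_s: 9.48
position: [0.6598, -0.0357, 0.1315]
tool_rot: [0.923, 0.283, 0.248, -0.076]
ft_force: [-0.5, -0.5, -0.3]
opening: 0.0154
finger_force: 39.2
time_s: 10.85
position: [0.6073, -0.0706, 0.2386]
tool_rot: [0.924, 0.283, 0.247, -0.076]
ft_force: [-0.1, -0.4, 0.4]
opening: 0.0513
finger_force: 0.0
scene [(0.52, [222.1, 269.8], array([ 0.66075635, -0.03151321,  0.081     ]))]
top [(0.45, [158.3, 276.2], array([ 0.65960962, -0.03557604,  0.081     ]))]
wrist [(0.74, [194.4, 256.9], array([ 0.65462663, -0.03696309,  0.081     ]))]
40 [[-0.48   0.779 -0.403]
 [ 0.597  0.627  0.501]
 [ 0.643  0.    -0.766]]
[-0.51 -0.09  1.89  0.51  1.14  0.29]
```

View pics/p5.png

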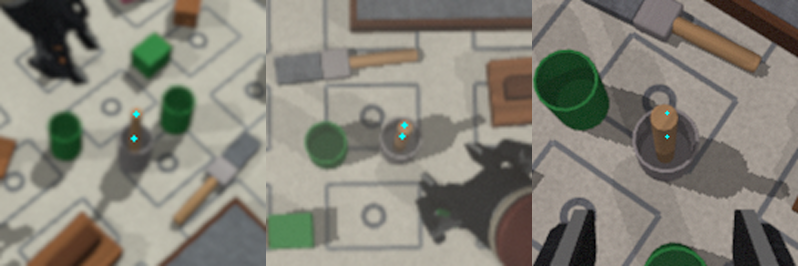

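The dowel stands in the steel cup, in all three panels. The gripper is clear of it. Next is the stamp.

Run:
```python
from h import *
from workcell import *
s=get_state()
R=toolR(38.8,30);P=np.array([.504,.236,.033])
for b in(.12,0):print(b,P+(.005-b)*R[:,2],togo(s,P+(.005-b)*R[:,2],R))
print("up 80mm",togo(s,s["position"]+[-.03,0,.08],R)[0])
```

```text
0.12 [0.54002972 0.19118807 0.13259292] (array([  1.03899584, -10.15476012,   5.48466305]), array([ 4.72199945e+01, -4.98744850e-02, -8.20408008e+01]))
0 [0.50243349 0.23794834 0.02866987] (array([ -1.2073464 , -12.53891084,   8.9931915 ]), array([ 4.72199945e+01, -4.98744850e-02, -8.20408008e+01]))
up 80mm [ 0.7362106  -0.67955921 -3.26744445]
```

```bash
python3 -m jog '[[[0.65,0.3,-0.3,-1.6,0,0,0],[0.65,0.7,-0.7,-3.2,0,0,0],[0.65,1.1,-2,-2.9,4.5,0,-8],[0.65,1.5,-3,-2.5,9,0,-16],[0.65,1.9,-4.2,-2,14,0,-24],[0.65,2.3,-5.4,-1.5,18.5,0,-32],[0.65,2.7,-6.6,-1,23,0,-40],[0.65,3,-7.8,-0.5,28,0,-48],[0.65,3.3,-9,0,32,0,-56],[0.65,3.6,-10.1,0.5,37,0,-64],[0.65,3.6,-10.1,1,42,0,-73],[0.65,3.6,-10.1,1,47.2,0,-82],[0.65,3.6,-10.1,1,47.2,0,-82],[0.65,3.6,-10.1,1,47.2,0,-82],[0.65,3.6,-10.1,1,47.2,0,-82]]]'
python3 - <<'E'
from h import *
from workcell import *
s=get_state();R=toolR(38.8,30);P=np.array([.504,.236,.033]);print(s["joint_pos"].round(2))
for b in(.1,0):print(b,togo(s,P+(.005-b)*R[:,2],R))
w=grab_frame("wrist");print(proj(w,[.504,.236,.023]))
for q in spot_point(w,"stamp_mid"):print(q["p"],q["location"],atz(w,*q["location"][::-1],.023))
print([(q["p"],np.round(q["box"])) for q in spot_in(w,"stamp_mid")])
# wood top-face outline
x,y=proj(w,[.504,.236,.046]).astype(int)
f=cv2.cvtColor(cv2.GaussianBlur(w["frame"],(3,3),0),cv2.COLOR_RGB2HSV);print(x,y,f[y,x])
m=cv2.inRange(f,np.array([2,100,int(f[y,x,2]*.82)]),np.array([16,255,255]))
n,l,st,c=cv2.connectedComponentsWithStats(m);i=l[y,x];print(i,st[i])
cn=max(cv2.findContours((l==i).astype(np.uint8),0,2)[0],key=cv2.contourArea);B=cv2.boxPoints(cv2.minAreaRect(cn))
C=np.array([atz(w,*b,.046) for b in B]);print(C.round(4),C.mean(0),[np.linalg.norm(C[k]-C[k-1]).round(4) for k in range(4)])
E
```

```text
time_s: 13.02
position: [0.5406, 0.1888, 0.2627]
tool_rot: [0.419, 0.871, 0.113, -0.232]
ft_force: [-0.4, 0.2, -0.0]
opening: 0.0706
finger_force: 0.0
[-0.04  0.28  1.45  0.39  1.76 -0.71]
0.1 (array([-2.51799037,  0.03009806,  5.35419307]), array([ 0.17070288,  0.07088655, -0.1381784 ]))
0 (array([-2.51305594,  0.01817481,  9.35417226]), array([ 0.17070288,  0.07088655, -0.1381784 ]))
[258.15358428 204.95126447]
0.84 [204.0, 253.9] [0.49818493 0.23318329 0.023     ]
0.73 [182.6, 185.3] [0.39715453 0.19424622 0.023     ]
0.64 [289.3, 220.7] [0.53756894 0.10981154 0.023     ]
[(0.94, array([244., 180., 274., 228.])), (0.94, array([155., 159., 210., 208.])), (0.62, array([195., 265., 246., 317.]))]
258 202 [ 12 153 105]
2 [ 241  183   33   41 1322]
[[0.4675 0.2425 0.046 ]
 [0.5031 0.2709 0.046 ]
 [0.5381 0.2261 0.046 ]
 [0.5035 0.1985 0.046 ]] [0.5030448  0.23448289 0.046     ] [np.float64(0.0569), np.float64(0.0455), np.float64(0.0569), np.float64(0.0442)]
```

```bash
python3 -m jog '[[[0.65,-0.8,0,1.8,0,0,0],[0.65,-1.7,0,3.6,0,0,0],[0.65,-2.5,0,5.3,0,0,0],[0.65,-2.5,0,6.5,0,0,0],[0.65,-2.5,0,7.7,0,0,0],[0.65,-2.5,0,8.7,0,0,0],[0.65,-2.5,0,9.3,0,0,0],[0.65,-2.5,0,9.3,0,0,0],[0.65,-2.5,0,9.3,0,0,0]]]' 60 && python3 -m jog '[[[-1,0,0,0,0,0,0],[-1,0,0,0,0,0,0],[-1,0,0,0,0,0,0],[-1,0,0,0,0,0,0],[-1,0,0,0,0,0,0],[-1,0,0,0,0,0,0]]]' 60
python3 - <<'E'
from h import *
from workcell import *
s=get_state();print(s["finger_force"],s["joint_pos"].round(2))
print("up",togo(s,s["position"]+[0,0,.22],toolR(38.8,30))[0])
R=toolR(112,-60);print(togo(s,[.46,.2,.30],R))
E
```

```text
time_s: 14.3
position: [0.5034, 0.2374, 0.0307]
tool_rot: [0.418, 0.871, 0.113, -0.232]
ft_force: [0.5, -0.3, 0.1]
opening: 0.071
finger_force: 0.0
time_s: 15.05
position: [0.5078, 0.2391, 0.0413]
tool_rot: [0.416, 0.872, 0.117, -0.231]
ft_force: [-8.8, -9.1, 55.9]
opening: 0.007
finger_force: 67.5
67.51812553033233 [ 0.03  0.46  1.67  0.43  1.36 -0.81]
up [ 4.40016132  0.10840765 -7.62015932]
(array([ 5.17023938, -2.34052685, -8.99822047]), array([-20.11034946, -75.98225022, -77.63196207]))
```

Run:
```python
from h import *
from workcell import *
w=grab_frame("wrist");s=get_state();print(s["opening"],s["position"],s["ft_force"],s["finger_force"])
print("exp",proj(w,[.504,.236,.023]))
for n in("wrist","top","scene"):
    F=w if n=="wrist" else grab_frame(n)
    print(n,"exp",proj(F,[.504,.236,.023]).round(),[(q["p"],np.round(q["location"][::-1]),atz(F,*q["location"][::-1],.023).round(3)) for q in spot_point(F,"stamp_mid")],[np.round(q["box"]) for q in spot_in(F,"stamp_mid")])
# coarse ascii of wrist around
hsv=cv2.cvtColor(w["frame"],cv2.COLOR_RGB2HSV);H,S,V=cv2.split(hsv)
for y in range(120,330,7):
    print(''.join('W' if 3<H[y,x]<17 and S[y,x]>110 and V[y,x]>75 else 'w' if 3<H[y,x]<17 and S[y,x]>100 and V[y,x]>35 else 'G' if 40<H[y,x]<85 and S[y,x]>100 else 'P' if H[y,x]>160 and S[y,x]>90 else '#' if V[y,x]<40 else '.' for x in range(120,400,4)))
```

```text
0.006550228738221292 [0.50775607 0.23909126 0.04129823] [-9.01463095 -9.69097542 55.75014714] 67.50633414834738
exp [250.71248897 239.18478418]
wrist exp [251. 239.] [(0.76, array([270., 242.]), array([0.515, 0.242, 0.023])), (0.63, array([ 94., 190.]), array([0.397, 0.194, 0.023]))] [array([ 17., 130., 157., 243.]), array([224., 186., 319., 296.])]
top exp [186. 214.] [(0.69, array([227., 202.]), array([0.539, 0.113, 0.023])), (0.64, array([180., 211.]), array([0.514, 0.254, 0.023]))] [array([213., 196., 230., 211.]), array([167., 203., 186., 225.])]
scene exp [292. 164.] [(0.69, array([274., 186.]), array([0.535, 0.111, 0.023])), (0.64, array([295., 165.]), array([0.518, 0.243, 0.023])), (0.53, array([268., 149.]), array([0.382, 0.215, 0.023])), (0.42, array([270., 222.]), array([ 0.64 , -0.007,  0.023]))] [array([265., 176., 286., 192.]), array([259., 142., 276., 161.])]
......................................................................
......................................................................
......................................................................

[... 1216 characters left out ...]
.................###...#WWw#...###WWWWWWW....................
..........................###...#Www#....###WWWWWW....................
..........................###...#Www##...###WWWWWW....................
........................#######.#www#########WWWWW....................
.............######....##########www##########.W..#######.............
..........##################.####....######################...........
........#########################....#########################........
.....############################....############################.....
..##############################.....###############################..
################################......################################
```

```bash
python3 -m jog '[[[-1,0,0,-0.6,0,0,0],[-1,0.3,0,-1.2,0,0,0],[1,0.8,0,-2.5,0,0,0],[1,1.5,0,-4,0,0,0],[1,2,0,-5.5,0,0,0],[1,2.5,0,-6.5,0,0,0],[1,2.5,0,-6.5,0,0,0],[1,2.5,0,-6.5,0,0,0]]]'
cat > look.py <<'E'
from h import *
from workcell import *
import sys
s=get_state();print(s["opening"],s["position"],s["joint_pos"].round(2))
w=grab_frame("wrist")
P=spot_point(w,"stamp_mid");print([(q["p"],np.round(q["location"][::-1]),atz(w,*q["location"][::-1],.023).round(3)) for q in P],[np.round(q["box"]) for q in spot_in(w,"stamp_mid")])
def asc(x0,x1,dx,y0,y1,dy):
    hsv=cv2.cvtColor(cv2.GaussianBlur(w["frame"],(3,3),0),cv2.COLOR_RGB2HSV)
    for y in range(y0,y1,dy):
        print(y,' '.join('%3d'%hsv[y,x,2] if 2<hsv[y,x,0]<18 and hsv[y,x,1]>90 else ' # ' if hsv[y,x,2]<35 else ' . ' for x in range(x0,x1,dx)))
if len(sys.argv)>1: asc(*map(int,sys.argv[1:]))
E
python3 look.py 215 335 4 165 290 4
```

```text
time_s: 16.5
position: [0.5183, 0.2165, 0.2005]
tool_rot: [0.418, 0.871, 0.112, -0.233]
ft_force: [0.2, 0.9, -0.1]
opening: 0.0851
finger_force: 0.0
0.08514874215346327 [0.51829088 0.21647834 0.20045927] [ 0.    0.29  1.56  0.4   1.63 -0.72]
[(0.94, array([217., 329.]), array([0.541, 0.112, 0.023])), (0.87, array([175., 198.]), array([0.4  , 0.196, 0.023])), (0.63, array([257., 226.]), array([0.503, 0.234, 0.023]))] [array([235., 199., 276., 258.]), array([137., 168., 203., 229.]), array([181., 292., 245., 356.])]
165  .   .   .   .   .   .   .   .   .   .   .   .   .   .   .   .   .   .   .   .   .   .   .   .   .   .   .   .   .   . 
169  .   .   .   .   .   .   .   .   .   .   .   .   .   .   .   .   .   .   .   .   .   .   .   .   .   .   .   .   .   . 
173  .   .   .   .   .   .   .   .   .   .   .   .   .   .   .   .   .   .   .   .   .   .   .   .   .   .   .   .   .   . 
177  .   .   .   .   .   .   .   .   .   .   .   .   .   .   .   .   .   .   .   .   .   .   .   .   .   .   .   .   .   . 
181  .   .   .   .   .   .   .   .   .   .   .   .   .   .   .   .   .   .   .   .  
[... 2686 characters left out ...]
   .   .   .   .   .   .   .   .   .   .   .   .   .   .   .   .   .   .   .   . 
273  .   .   .   .   .   .   .   .   .   .   .   .   .   .   .   .   .   .   .   .   .   .   .   .   .   .   .   .   .   . 
277  .   .   .   .   .   .   .   .   .   .   .   .   .   .   .   .   .   .   .   .   .   .   .   .   .   .   .   .   .   . 
281  .   .   .   .   .   .   .   .   .   .   .   .   .   .   .   .   .   .   .   .   .   .   .   .   .   .   .   .   .   . 
285  .   .   .   .   .   .   .   .   .   .   .   .   .   .   .   .   .   .   .   .   .   .   .   .   .   .   .   .   .   . 
289  .   .   .   .   .   .   .   .   .   .   .   .   .   .   .   .   .   .   .   .   .   .   .   .   .   .   .   .   .   .
```

```bash
cat > fit.py <<'E'
from h import *
from workcell import *
def fit(w,x,y):
    f=cv2.cvtColor(cv2.GaussianBlur(w["frame"],(3,3),0),cv2.COLOR_RGB2HSV)
    m=cv2.inRange(f,np.array([2,100,int(f[y,x,2]*.85)]),np.array([16,255,255]))
    n,l,st,c=cv2.connectedComponentsWithStats(m);i=l[y,x]
    cn=max(cv2.findContours((l==i).astype(np.uint8),0,2)[0],key=cv2.contourArea)
    pts=np.array([atz(w,*p,.046)[:2] for p in cn[:,0,:]],np.float32)*1000
    (c,sz,a)=cv2.minAreaRect(pts);return c,sz,a
if __name__=="__main__":
    s=get_state();w=grab_frame("wrist");x,y=proj(w,[.503,.235,.046]).astype(int)
    c,sz,a=fit(w,x,y);print(c,sz,a)
    # tool: pick long axis heading near -51
    h=a if sz[0]>sz[1] else a+90
    while h>39:h-=180
    while h<-141:h+=180
    print("heading",h)
    P=np.array([c[0]/1000,c[1]/1000,.028])
    for tilt in(30,):
        R=toolR(h+90,tilt)
        for b in(.09,0):print(tilt,b,togo(s,P+(.005-b)*R[:,2],R))
E
python3 fit.py
```

```text
(504.1343078613281, 231.0537109375) (45.3228874206543, 57.96809387207031) 46.158485412597656
heading -43.841514587402344
30 0.09 (array([-2.73922685,  0.15607811,  2.96042633]), array([ 3.64426886, -0.06184845, -6.46664731]))
30 0 (array([-2.75600559, -0.07203904,  6.55315246]), array([ 3.64426886, -0.06184845, -6.46664731]))
```

```bash
python3 -m jog '[[[0.7,-0.9,0,1,1.2,0,-2],[0.7,-1.8,0,2,2.4,0,-4],[0.7,-2.7,0.1,3,3.6,0,-6.5],[0.7,-2.7,0,4.5,3.6,0,-6.5],[0.7,-2.7,0,5.7,3.6,0,-6.5],[0.7,-2.7,0,6.5,3.6,0,-6.5],[0.7,-2.7,0,6.5,3.6,0,-6.5],[0.4,-2.7,0,6.5,3.6,0,-6.5],[0.2,-2.7,0,6.5,3.6,0,-6.5],[0.2,-2.7,0,6.5,3.6,0,-6.5]]]' 25 && python3 -m jog '[[[0.1,0,0,0,0,0,0],[0.1,0,0,0,0,0,0]]]' 25 && python3 -m jog '[[[-0.05,0,0,0,0,0,0],[-0.05,0,0,0,0,0,0]]]' 25
```

```text
time_s: 17.95
position: [0.506, 0.234, 0.0281]
tool_rot: [0.36, 0.897, 0.098, -0.238]
ft_force: [0.1, -0.5, -0.1]
opening: 0.0509
finger_force: 0.0
time_s: 18.2
position: [0.5052, 0.2342, 0.0274]
tool_rot: [0.36, 0.896, 0.098, -0.239]
ft_force: [-0.1, 0.3, 0.3]
opening: 0.0471
finger_force: 0.0
time_s: 18.45
position: [0.5052, 0.2341, 0.0276]
tool_rot: [0.36, 0.896, 0.098, -0.239]
ft_force: [-0.1, -1.8, 4.0]
opening: 0.0441
finger_force: 25.3
```

It is gripped at 44 mm with 25 N. I'll keep this finger target, which limits how far the fingers can slip, raise the force a little and lift.

```bash
python3 -m jog '[[[-0.1,0,0,0,0,0,0],[-0.1,0.2,0,-0.35,0,0,0],[-0.1,0.6,0,-1.04,0,0,0],[-0.1,1.2,0,-2.08,0,0,0],[-0.1,2,0,-3.46,0,0,0],[-0.1,3,0,-5.2,0,0,0],[-0.1,4,0,-6.93,0,0,0],[-0.1,4.6,0,-8,0,0,0],[-0.1,4.6,0,-8,0,0,0],[-0.1,4.6,0,-8,0,0,0]]]' 35
python3 - <<'E'
from h import *
from workcell import *
s=get_state();print(s["joint_pos"].round(2))
R=Ro.from_quat(s["tool_rot"]).as_matrix()
w=grab_frame("wrist");print([(q["p"],np.round(q["location"][::-1])) for q in spot_point(w,"stamp_mid")],[np.round(q["box"]) for q in spot_in(w,"stamp_mid")])
print("exp held",proj(w,s["position"]-.005*R[:,2]-[0,0,.005]))
for H in(20,40,):print(H,togo(s,[.46,.2,.28],toolR(H+90,-60)))
E
```

```text
time_s: 19.7
position: [0.504, 0.2336, 0.2572]
tool_rot: [0.36, 0.896, 0.098, -0.239]
ft_force: [-0.9, 0.5, -1.0]
opening: 0.0436
finger_force: 35.7
[ 0.05  0.26  1.49  0.38  1.76 -0.75]
[(0.94, array([184., 212.])), (0.87, array([259., 239.])), (0.75, array([211., 325.]))] [array([207., 299., 240., 342.]), array([216., 182., 297., 297.])]
exp held [258.12125096 242.01603557]
20 (array([ 0.75237086, -2.1858496 , -0.62421555]), array([-18.06573133, -79.5946284 , -67.83341686]))
40 (array([ 0.75237086, -2.1858496 , -0.62421555]), array([-23.6000323 , -71.95012686, -88.39967696]))
```

```bash
python3 -m jog '[[[-0.1,0.1,-0.2,-0.1,-1.5,-6.5,-5.5],[-0.1,0.2,-0.4,-0.2,-3,-13,-11],[-0.1,0.3,-0.6,-0.2,-4.5,-20,-17],[-0.1,0.3,-0.8,-0.3,-6,-26.5,-22.5],[-0.1,0.4,-1,-0.3,-7.5,-33,-28],[-0.1,0.4,-1.2,-0.4,-9,-40,-34],[-0.1,0.5,-1.4,-0.4,-10.5,-46.5,-39.5],[-0.1,0.5,-1.6,-0.5,-12,-53,-45],[-0.1,0.6,-1.8,-0.5,-13.5,-60,-51],[-0.1,0.6,-2,-0.6,-15,-66,-56.5],[-0.1,0.7,-2.2,-0.6,-16.5,-73,-62],[-0.1,0.75,-2.2,-0.6,-18,-79.6,-67.8],[-0.1,0.75,-2.2,-0.6,-18,-79.6,-67.8],[-0.1,0.75,-2.2,-0.6,-18,-79.6,-67.8],[-0.1,0.75,-2.2,-0.6,-18,-79.6,-67.8]]]'
python3 - <<'E'
from h import *
from workcell import *
import pickle
s=get_state();print(s["joint_pos"].round(2))
R=Ro.from_quat(s["tool_rot"]).as_matrix()
print("err",togo(s,[.46,.2,.28],toolR(110,-60)))
G=s["position"]-.005*R[:,2]
for n in("top","scene"):
    F=grab_frame(n);pickle.dump(F,open(f"e_{n}.pkl","wb"))
    c=proj(F,G+[0,0,.029]);print(n,c,[(q["p"],np.round(q["location"][::-1])) for q in spot_point(F,"stamp_mid")],[np.round(q["box"]) for q in spot_in(F,"stamp_mid")])
    hsv=cv2.cvtColor(F["frame"],cv2.COLOR_RGB2HSV);x,y=c.astype(int)
    for v in range(y-16,y+18,1):print(' '.join('%3d%s'%(hsv[v,u,2],'w' if 2<hsv[v,u,0]<18 and hsv[v,u,1]>80 else ' ') for u in range(x-17,x+18)))
E
```

```text
time_s: 21.72
position: [0.4845, 0.2139, 0.2799]
tool_rot: [-0.149, 0.857, 0.084, 0.486]
ft_force: [-0.5, 0.7, -0.9]
opening: 0.0437
finger_force: 36.5
[ 0.16 -0.91  2.57  0.34  0.48 -1.97]
err (array([ 0.56896312, -0.19260419, -0.95285493]), array([-0.27536555, -0.95264729, -0.08300405]))
top [170.93255589 223.04739009] [(0.84, array([225., 204.])), (0.57, array([172., 217.])), (0.5, array([201., 244.]))] [array([156., 205., 189., 233.]), array([216., 194., 236., 210.])]
165  167  167  167  167  164  162  164  162  163  161  164  167  167  167  166  168  163  159  155  149  136  129w 127w 106w  97  111  116  124  134  154  158  160  165  167 
167  166  167  165  167  166  163  163  164  164  162  164  166  167  166  161  158  151  144  138  132w 130w 130w 128w 109w  86   82   83   82   98  129  154  158  161  164 
166  167  166  166  167  168  165  163  166  165  162  164  163  160  156  152  145  138w 129w 127w 126w 128w 129w 128w 121w  95w  82   78   78   83  107  139  148  149  151 
166  167  165  166  167  168  165  163  165  162  156  156  153  148  144w 141w 137w 130w 127w 126
[... 10796 characters left out ...]
 
164  165  165  165  165  166  166  166  160  145  119   93w  79w  75w  75w  74w  73w  72w  72w  73w  72w  71w  67w  63w  64w  74   86   94  101  111  121  132  148  153  144 
164  165  165  167  167  168  166  164  152  136  120w 104w  89w  81w  77w  76w  73w  73w  72w  73w  73w  69w  67w  67w  77   94  105  113  120  131  143  157  169  174  167 
167  168  169  170  173  173  173  164  145  121  112w 108w  98w  84w  78w  74w  71w  71w  72w  73w  71w  70w  72w  85  104  119  127  130  139  152  164  173  178  180  177 
174  175  175  177  179  180  180  172  146  111   97w  97w  89w  81w  75w  74w  74w  75w  76w  75w  72w  74w  89  111  128  137  140  145  155  170  177  179  180  178  175
```

Both pixel maps show the round hole in the centre of the upward face. Joints 2 and 3 sit at their range ends, so I'll move outward to get margin.

Run:
```python
from h import *
from workcell import *
import pickle
s=get_state();R=Ro.from_quat(s["tool_rot"]).as_matrix();H=np.array([np.cos(np.radians(20)),np.sin(np.radians(20)),0])
t=pickle.load(open("e_top.pkl","rb"));c=pickle.load(open("e_scene.pkl","rb"))
X,e=tri((t,170,219.5),(c,292,113));G=s["position"]-.005*R[:,2]
print("hole",X,e,"expected",G+.009*H+[0,0,.029])
print(togo(s,[.56,.225,.25],toolR(110,-60)),togo(s,[.56,.225,.25],toolR(110,-60))[0])
```

```text
hole [0.48887617 0.21531743 0.31131632] [0.0009, 0.0009] expected [0.48935471 0.21558096 0.31244753]
(array([-0.4625535 , -0.59545192,  3.18864058]), array([-0.28524957, -0.826832  , -0.01485108])) [-0.4625535  -0.59545192  3.18864058]
```

```bash
python3 -m jog '[[[-0.1,-0.1,-0.1,0.5,0,0,0],[-0.1,-0.2,-0.3,1.3,0,0,0],[-0.1,-0.3,-0.5,2.1,0,0,0],[-0.1,-0.4,-0.6,2.8,0,-0.5,0],[-0.1,-0.4,-0.6,3.1,0,-0.8,0],[-0.1,-0.4,-0.6,3.1,0,-0.8,0],[-0.1,-0.4,-0.6,3.1,0,-0.8,0],[-0.1,-0.4,-0.6,3.1,0,-0.8,0],[-0.1,-0.4,-0.6,3.1,0,-0.8,0]]]'
python3 - <<'E'
from h import *
from workcell import *
s=get_state();print(s["joint_pos"].round(2),abs(s["joint_velocities"]).max(),s["finger_force"])
print(togo(s,[.56,.225,.25],toolR(110,-60)))
for n in("top","scene"):
    F=grab_frame(n)
    for q,z in(("dowel_mid",.081),("jar",0),("bowl",0),("round_stamp",0),("stamp_mid",.25)):
        print(n,q,[(p["p"],atz(F,*p["location"][::-1],z).round(3)) for p in spot_point(F,q)][:2])
E
```

```text
time_s: 23.15
position: [0.5577, 0.2239, 0.2509]
tool_rot: [-0.149, 0.853, 0.085, 0.493]
ft_force: [-0.0, -0.1, -1.2]
opening: 0.0435
finger_force: 36.5
[ 0.15 -0.54  2.46  0.75  0.24 -2.41] 0.0026929541942358353 36.482270055566914
(array([-0.0178712 ,  0.00980453,  0.10439546]), array([-0.30043889,  0.06962618,  0.01388897]))
top dowel_mid [(0.63, array([ 0.649, -0.037,  0.081])), (0.45, array([0.369, 0.425, 0.081]))]
top jar [(0.87, array([0.696, 0.286, 0.   ])), (0.44, array([ 0.737, -0.22 ,  0.   ]))]
top bowl [(0.79, array([0.558, 0.448, 0.   ]))]
top round_stamp [(0.5, array([ 0.431, -0.022,  0.   ])), (0.3, array([0.584, 0.295, 0.   ]))]
top stamp_mid [(0.62, array([0.423, 0.158, 0.25 ])), (0.59, array([0.557, 0.229, 0.25 ]))]
scene dowel_mid [(0.54, array([ 0.666, -0.031,  0.081]))]
scene jar [(0.72, array([0.692, 0.294, 0.   ]))]
scene bowl [(0.82, array([0.548, 0.458, 0.   ]))]
scene round_stamp [(0.64, array([ 0.632, -0.015,  0.   ])), (0.44, array([ 0.418, -0.015,  0.   ]))]
scene stamp_mid [(0.74, array([0.633, 0.009, 0.25 ])), (0.68, array([0.577, 0.224, 0.25 ]))]
```

Everything is still: joints are within range, the stamp head is held hole-up at about 0.25 m, and the dowel is in the cup.

```bash
python3 -c "
from workcell import *
print(sign_off())"
```

```text
the job is handed in; nothing more can be done
None
```

I handed the job in with the dowel standing in the steel cup and the stamp head held still, hole up, at about 0.25 m; the judge's result was not shown. My first grip on the stamp head failed at 60 N and turned it about 7° on the table, and the second, gentler grip held.

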